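# Tare the dish, then weigh the whole hazelnuts

### The job

Slide the empty steel dish off the scale's side ledge to the middle of the weighing pan without lifting it, let go of it and press the tare key (the wide bar key, not the small round ones) fully down and release it. Only then put the two whole hazelnuts from the nut board into the dish, letting each go inside the dish rather than dropping it from above the rim, and do not press tare once a nut is in it. Leave the halved nuts in their pockets and everything else where it is.

Things in the scene. Friction and masses are not known exactly. Their poses are not given: they have to be found in the camera images.
- scale: fixed bench scale, yaw varies; origin on the table under the centre of its pan, x away from the key console, y towards the side ledge, z up. Square steel pan 150 x 150 mm, top 45 mm above the table. Key console on its -x side: x -139 to -77 mm, y -80 to +140 mm, top 34 mm above the table; a small green screen in a black frame at the +y end. Side ledge on its +y side: dark steel plate 170 mm (x) by 150 mm (y), centre at y = +154 mm, level with the pan, 4 mm gap between them.
- pan (a point): centre of the pan's top face, 45 mm above the table; axes as the scale.
- dish: empty round steel weighing dish, about 180 g, 36 mm tall, flat base 94 mm across, walls flaring to 116 mm at the rim, wall 3 mm, inner floor 4 mm above its underside (about 90 mm across); origin at the centre of its underside, z up. Starts on the side ledge. It may be hooked from inside or pushed from outside.
- tare (a joint): travel of the tare key, m: 0 up, 0.005 fully down; springs back when released. About 1.3 N starts it and 4.6 N takes it fully down.
- tare_top (a point): centre of the tare key's top face: a wide white bar key 22 mm (scale x) by 44 mm (scale y), at scale x -106, y -45 mm; its top 43 mm above the table when up, 9 mm proud of the console.
- key_a (a joint): travel of the middle key, a small round white key 16 mm across, at scale x -106, y +10 mm; 0 up, 0.005 down. Not to be pressed.
- key_b (a joint): travel of the other small round white key, 16 mm across, at scale x -106, y +42 mm; 0 up, 0.005 down. Not to be pressed.
- board: fixed aluminium nut board 190 (x) x 135 (y) x 20 mm tall, yaw varies; origin at the centre of its underside. Six round pockets 28 mm across and 3 mm deep at x -62, 0, +62 mm and y -33, +33 mm, one nut in each; which nut is in which pocket varies.
- whole_1: whole hazelnut in its brown shell, a round body 22 mm in diameter (widest from 10 to 14 mm above its base) and 24 mm tall, 12 g, standing on a 12 mm flat base in a pocket of the nut board; origin at the centre of its base, z up to its tip.
- whole_2: whole hazelnut in its brown shell, a round body 22 mm in diameter (widest from 10 to 14 mm above its base) and 24 mm tall, 12 g, standing on a 12 mm flat base in a pocket of the nut board; origin at the centre of its base, z up to its tip.
- whole_1_mid (a point): middle of whole_1, 12 mm above its base.
- whole_2_mid (a point): middle of whole_2, 12 mm above its base.
- half_1: halved hazelnut, 22 mm across, 9 mm tall, round side down and flat pale cut face up, in a pocket of the nut board; origin at its underside. A bystander: it stays in its pocket.
- half_2: halved hazelnut, 22 mm across, 9 mm tall, round side down and flat pale cut face up, in a pocket of the nut board; origin at its underside. A bystander: it stays in its pocket.
- half_3: halved hazelnut, 22 mm across, 9 mm tall, round side down and flat pale cut face up, in a pocket of the nut board; origin at its underside. A bystander: it stays in its pocket.
- half_4: halved hazelnut, 22 mm across, 9 mm tall, round side down and flat pale cut face up, in a pocket of the nut board; origin at its underside. A bystander: it stays in its pocket.
- weight: brass calibration weight, 28 mm across, 44 mm tall, standing on the table before the ledge, on the robot side; origin at its base. A bystander.
- brush: bench brush 170 mm long lying on the table beyond the scale; a bystander.
- jar: closed jar 70 mm across, 100 mm tall, standing at the far side; origin at its base. A bystander.
- spoon: spoon 180 mm long lying right of the nut board; a bystander.

How it is judged:
By the outcome, as a careful person would: the job done as asked, in the order asked, and still so for the second after the job is handed in, with the robot touching nothing.
It also fails if it takes over 72 s, if anything falls off the work surface, if the arm or the gripper's body presses on something with over 40 N, if the wrist force passes 120 N, or if a joint passes its speed limit or range.

### The arm

A 6-joint arm with a two-finger parallel gripper is mounted at the origin on the work surface. World frame = base frame: x ahead of the robot, y to its left, z up, the work surface at z = 0. Lengths are in m, angles in rad, forces in N, time in s.
With the tool pointing down it reaches from about 0.35 to 0.975 m from the base axis. Payload 4.9 kg.
Tool frame: the origin (TCP) lies midway between the tips of the shut fingers; the grasp point (between the pads) lies 19 mm behind it; z points along the fingers, y is the line along which they close (so a half turn about z gives the same grasp; the last joint's range is limited). The gripper opens to 85 mm and grips with 20 to 120 N. Pads are 22 mm wide; open, the fingers measure 114 mm over their backs; the gripper's body (76 mm by 85 mm) begins 54 mm behind the grasp point. The pads swing forward as they close: fully open they stand 13 mm farther back than shut.
Start: joints at [-1.335, 0.053, 1.613, -0, 1.476, -0.119], TCP at [0.217, -0.586, 0.231] pointing down, gripper open.
Joint ranges: [-3.01, 3.01], [-1.01, 2.22], [0.06, 2.58], [-1.02, 4.17], [0.09, 2.62], [-3.14, 3.14]. Speed limits (rad/s): [2.57, 2.57, 3.14, 3.14, 3.14, 3.14].

### API

Orientations are given as a unit quaternion [w, x, y, z].
In Python, from plant import manip gives the robot as it stands.
- The arm moves only by the tool carry_out, never from a script. Its argument "moves" is a list of rows, each a list of 7 numbers: the opening, from 0 (shut) to 1 (fully open), then the shift along the tool's x, y, z normalised to -1 to 1, where 1 is 0.4 m, then the turn, a rotation vector about the tool's x, y, z normalised to -1 to 1, where 1 is 0.5 rad. In form: [[grip, dx, dy, dz, rx, ry, rz], ...]. A call has 1 to 8 rows; each row is the pose to reach, as a shift and turn from the pose commanded when the call began, along the tool's axes at that moment; what a row does not reach only later rows make up. A row lasts 1/12 s, in which the tool goes at most 41.7 mm and 7.16 degrees, less where a joint would pass 70% of its speed; a pose out of reach is approached as far as the arm can. A call with a number of a shift or a turn outside -1 to 1 is refused whole. A call with a gripper value outside its range is refused whole. The fingers move at their own pace and stop on an object; the grip force is fixed at half the most. Time passes only in rows, so rows that repeat a pose let the fingers close. It gives the time, the measured TCP pose, the force and the opening at its end, in the units of the state.
- manip.state(): the state, without advancing time (a new reading comes with each control period).
- manip.grab_frame(name): name is "scene" or "top" or "wrist"; returns the picture (480x640x3 uint8, red, green, blue); there is no depth.
- manip.camera_info(name): a dict with "intrinsics" (3x3 intrinsics, pixels), "extrinsics" (4x4, takes a point from world to camera coordinates). Camera axes: x right, y down, z forward; pixel columns grow to the right and rows downward; lengths in m; the calibration is good to about 2 mm. The wrist camera is an equidistant fisheye: a pixel r from the principal point sees the ray r / f radians off the axis. A picture is of the moment at which its call begins: read the wrist's pose just before it. camera_info takes no time and is no camera call; for the wrist camera it gives the pose at the moment of the call.
- manip.job_done(): hands the job in, once; it reports no verdict.
The state is a dict: "time": time; "joint_pos": joint angles; "joint_vel": joint speeds; "joint_efforts": joint torques, N m; "tool_pos": TCP position; "tool_rot": TCP orientation; "contact_force": force on the tool from outside, world axes, zero at the start; "ft_torque": the same for the moment, N m; "gripper_width": opening from 0.0 (shut) to 1.0 (fully open).
Only numpy, scipy, OpenCV 4.12 (cv2) and the standard library are available. Lean on these libraries where they do the work, as an engineer would, in place of code of your own. Each camera call takes 0.05 s, during which the arm holds its last target. There are 200 camera calls.

## Working session

There is one attempt and no reset: what is moved stays moved. The work goes in short steps, Python scripts to look and compute and a tool call to move; the robot and the scene stay as the last step left them, time stands still between calls to the robot, and variables do not carry over. Pictures are saved under pics/ and viewed, on a budget of 10 in all, crops included, one or two more only if the job needs it, and the job is handed in when it is done.

Besides the shell and the picture viewer there is one more tool, called after ">>>" as name([rows], argument=value, ...), one row to a line, values as JSON. carry_out: Moves the arm, as the interface text tells. Scaled input: -1 to 1 covers 0.4 m each way for a shift and 0.5 rad each way for a turn. Its arguments: {"type":"object","properties":{"moves":{"type":"array"}},"required":["moves"]}

```bash
mkdir -p pics
python3 - <<'E'
from plant import manip
import cv2,numpy as np
for n in("top","scene"):
    f=manip.grab_frame(n);cv2.imwrite(f"pics/{n}0.png",f[:,:,::-1]);c=manip.camera_info(n);print(n,np.round(c["intrinsics"],1).tolist(),np.round(c["extrinsics"],3).tolist())
s=manip.state();print(s["time"],s["tool_pos"],s["tool_rot"],s["gripper_width"],s["contact_force"])
E
```

```text
top [[532.8, 0.0, 326.8], [0.0, 532.8, 236.7], [0.0, 0.0, 1.0]] [[-0.009, -1.0, 0.006, -0.066], [-0.988, 0.008, -0.154, 0.561], [0.154, -0.007, -0.988, 1.102], [0.0, 0.0, 0.0, 1.0]]
scene [[558.4, 0.0, 313.6], [0.0, 558.4, 248.5], [0.0, 0.0, 1.0]] [[-0.618, 0.786, -0.002, 0.392], [0.59, 0.462, -0.662, -0.248], [-0.519, -0.41, -0.75, 1.491], [0.0, 0.0, 0.0, 1.0]]
0.1 [ 0.21699123 -0.58550257  0.2301624 ] [-9.59241879e-04  9.84305725e-01  1.76469016e-01 -7.27222442e-05] 0.998425718543656 [ 0.03380274 -0.93138911  0.25150199]
```

View pics/top0.png

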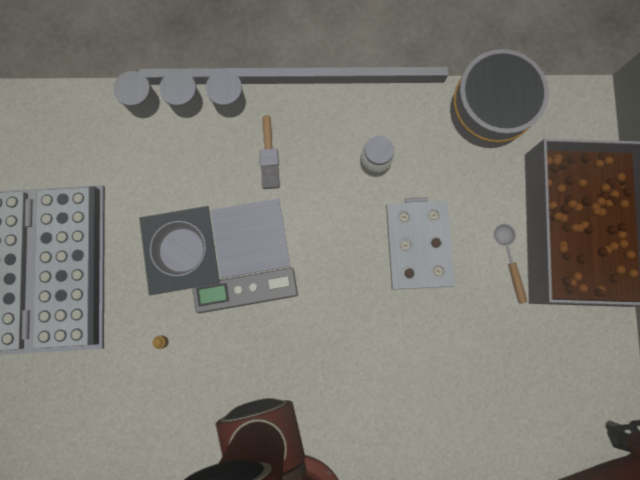

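The top picture shows the dish at about (180,249), pan centre (251,239), tare key (278,283), and dark whole nuts at (436,242) and (409,273). I'll enlarge it for the corners.

Run:
```python
import cv2,numpy as np
f=cv2.imread("pics/top0.png")
r=lambda a:cv2.resize(a,None,fx=3,fy=3,interpolation=cv2.INTER_CUBIC)
a=r(f[190:320,130:310]);b=r(f[190:320,380:460])
o=np.hstack([a,b]);o=cv2.convertScaleAbs(o,alpha=1.4)
cv2.imwrite("pics/crop1.png",o)
```

```text
(no output)
```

View pics/crop1.png

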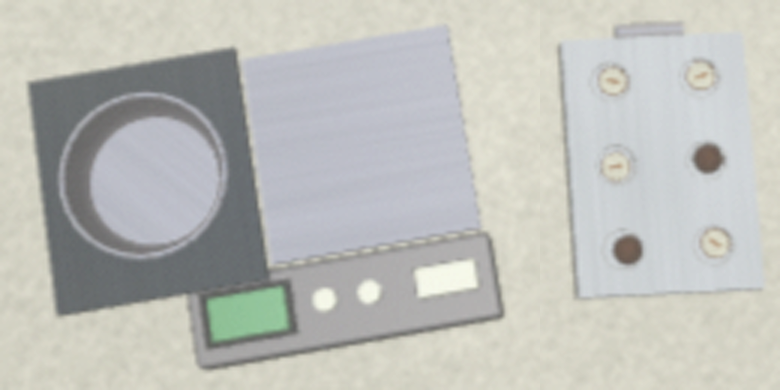

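```bash
cat > h.py <<'E'
from plant import manip
import numpy as np, cv2
from scipy.optimize import least_squares
from scipy.spatial.transform import Rotation as R
def proj(P,c):
    E=np.array(c["extrinsics"]);p=(E[:3,:3]@np.atleast_2d(P).T).T+E[:3,3];q=p@np.array(c["intrinsics"]).T;return q[:,:2]/q[:,2:]
def back(uv,z,c):
    E=np.array(c["extrinsics"]);K=np.array(c["intrinsics"]);d=E[:3,:3].T@np.linalg.solve(K,[*uv,1]);o=-E[:3,:3].T@E[:3,3];return o+d*(z-o[2])/d[2]
def world(L,p):
    L=np.array(L,float);c,s=np.cos(p[2]),np.sin(p[2]);return np.c_[p[0]+c*L[:,0]-s*L[:,1],p[1]+s*L[:,0]+c*L[:,1],L[:,2]]
def fit(L,uv,p0,c):
    r=least_squares(lambda p:(proj(world(L,p),c)-uv).ravel(),p0,loss="soft_l1");return r.x,proj(world(L,r.x),c)-uv
def rel(target,yaw=None):
    """shift in tool axes (units of 0.4 m) to a world TCP"""
    s=manip.state();q=s["tool_rot"];M=R.from_quat([q[1],q[2],q[3],q[0]]).as_matrix();return np.round(M.T@(np.array(target)-s["tool_pos"])/.4,4)
E
python3 - <<'E'
from h import *
c=manip.camera_info("top")
A=lambda l:np.array(l)/3+[130,190]-1/3; B=lambda l:(np.array(l)-[540,0])/3+[380,190]-1/3
L=np.array([[75,75,45],[75,-75,45],[-75,-75,45],[75+10,229,45],[85,79,45],[-85,79,45],[-85,229,45],[-106,-45,43],[-106,10,43],[-106,42,43]])/1e3
uv=A([[246,60],[448,27],[479,232],[29,83],[236,48],[268,280],[57,315],[446,279],[369,292],[324,300]])
p0=[*back(A([[360,147]])[0],.045,c)[:2],0.15]
p,e=fit(L,uv,p0,c);print("scale",p.round(4),e.round(1).tolist())
d=back(A([[143,176]])[0],.081,c);print("dish",d.round(4))
print("tare",world([[-.106,-.045,.043]],p).round(4))
dl=np.array(d[:2])-p[:2];cs,sn=np.cos(p[2]),np.sin(p[2]);print("dish in scale",cs*dl[0]+sn*dl[1],-sn*dl[0]+cs*dl[1])
Lb=np.array([[95,67.5,20],[95,-67.5,20],[-95,-67.5,20],[-95,67.5,20]]+[[x,y,n] for x,y,n in[(62,33,26),(62,-33,26),(0,33,26),(-62,-33,26)]])/1e3
ub=B([[560,44],[743,33],[763,288],[577,298],[613,81],[702,75],[616,166],[716,243]])
p0=[*back(B([[660,165]])[0],.02,c)[:2],0]
b,e=fit(Lb,ub,p0,c);print("board",b.round(4),e.round(1).tolist())
print("nuts pocket",world([[0,-.033,.029],[-.062,.033,.029]],b).round(4),"direct",[back(u,.031,c).round(4) for u in B([[708,158],[627,250]])])
s=manip.state();q=s["tool_rot"];print(R.from_quat([q[1],q[2],q[3],q[0]]).as_matrix().round(3))
wc=manip.camera_info("wrist");print(np.round(wc["intrinsics"],1).tolist())
# wrist cam in tool frame
T=np.eye(4);T[:3,:3]=R.from_quat([q[1],q[2],q[3],q[0]]).as_matrix();T[:3,3]=s["tool_pos"];print((np.linalg.inv(T)@np.linalg.inv(wc["extrinsics"])).round(3))
E
```

```text
scale [0.559  0.0933 0.1578] [[-0.9, -0.0], [0.3, -0.2], [0.8, -0.6], [-0.2, -0.6], [-0.1, -0.2], [-0.1, 0.0], [-0.4, 0.2], [0.1, 0.5], [0.1, 0.5], [0.1, 0.3]]
dish [0.5326 0.2384 0.081 ]
tare [[0.4614 0.0322 0.043 ]]
dish in scale -0.003275241597712867 0.14748822651313595
board [ 0.5456 -0.2758  0.0401] [[0.2, -1.1], [-0.2, -0.3], [0.5, 0.4], [0.3, 0.1], [-0.5, -0.1], [-0.3, 0.5], [0.5, -0.5], [-0.4, 0.7]]
nuts pocket [[ 0.5469 -0.3088  0.029 ]
 [ 0.4823 -0.2453  0.029 ]] direct [array([ 0.5478, -0.3078,  0.031 ]), array([ 0.4816, -0.2469,  0.031 ])]
[[ 0.938  0.347 -0.   ]
 [ 0.347 -0.938  0.002]
 [ 0.    -0.002 -1.   ]]
[[371.6, 0.0, 319.1], [0.0, 371.6, 240.7], [0.0, 0.0, 1.0]]
[[-0.    -0.964 -0.267  0.069]
 [ 1.    -0.001  0.001  0.   ]
 [-0.001 -0.267  0.964 -0.144]
 [ 0.     0.     0.     1.   ]]
```

>>> carry_out([
  [0.3,0.93,-0.47,0,0,0,0.393],
  [0.3,0.93,-0.47,0,0,0,0.393],
  [0.3,0.93,-0.47,0,0,0,0.393],
  [0.3,0.93,-0.47,0,0,0,0.393],
  [0.3,0.93,-0.47,0,0,0,0.393],
  [0.3,0.93,-0.47,0,0,0,0.393],
  [0.3,0.93,-0.47,0,0,0,0.393],
  [0.3,0.93,-0.47,0,0,0,0.393],
])

```text
time: 0.77
tool_pos: [0.4447, -0.3398, 0.2309]
tool_rot: [-0.0, 0.997, 0.079, -0.0]
contact_force: [-0.2, -0.4, 0.5]
gripper_width: 0.305
```

Run:
```python
from h import *
s=manip.state();c=manip.camera_info("wrist");np.save("w1.npy",c["extrinsics"])
cv2.imwrite("pics/w1.png",manip.grab_frame("wrist")[:,:,::-1])
print(s["time"],s["tool_pos"],s["gripper_width"])
print("to above dish",rel([.537,.211,.17]),"via",rel([.5,-.28,.23]))
```

```text
0.7667 [ 0.44466863 -0.33978938  0.23087167] 0.3046594751770557
to above dish [ 0.4396 -1.3085  0.1596] via [ 0.1481 -0.1133  0.0032]
```

View pics/w1.png

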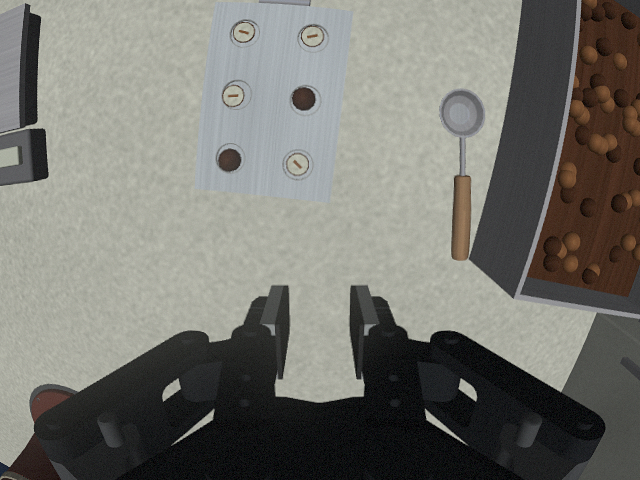

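The wrist view shows whole nuts at (303,98) and (229,159), matching the top view. Next I'll back-project them as a check and head for the dish with the fingers shut.

```bash
cat >> h.py <<'E'
def wback(uv,z,E,K):
    E=np.array(E);K=np.array(K);d=(np.array(uv)-K[:2,2])/K[0,0];r=np.hypot(*d);v=np.array([*(d/r*np.sin(r)),np.cos(r)]);v=E[:3,:3].T@v;o=-E[:3,:3].T@E[:3,3];return (o+v*(z-o[2])/v[2]).round(4)
E
python3 - <<'E'
from h import *
K=manip.camera_info("wrist")["intrinsics"];E=np.load("w1.npy")
for u in [(303,98),(229,159)]:print(wback(u,.033,E,K))
for u in [(298,164),(233,95)]:print("half",wback(u,.026,E,K))
E
```

```text
[ 0.5489 -0.3083  0.033 ]
[ 0.4839 -0.2485  0.033 ]
half [ 0.4875 -0.3128  0.026 ]
half [ 0.5444 -0.242   0.026 ]
```

>>> carry_out([
  [0,0.2,-0.75,0,0,0,0],
  [0,0.2,-0.75,0,0,0,0],
  [0,0.2,-0.75,0,0,0,0],
  [0,0.2,-0.75,0,0,0,0],
  [0,0.2,-0.75,0,0,0,0],
  [0,0.2,-0.75,0,0,0,0],
  [0,0.2,-0.75,0,0,0,0],
  [0,0.2,-0.75,0,0,0,0],
])

```text
time: 1.48
tool_pos: [0.4751, -0.0291, 0.2309]
tool_rot: [-0.001, 0.997, 0.081, -0.0]
contact_force: [-0.0, -0.7, 0.2]
gripper_width: -0.001
```

Run:
```python
from h import *
print(rel([.537,.211,.17]))
```

```text
[ 0.2494 -0.5674  0.1533]
```

>>> carry_out([
  [0,0.25,-0.605,0.12,0,0,0],
  [0,0.25,-0.605,0.12,0,0,0],
  [0,0.25,-0.605,0.12,0,0,0],
  [0,0.25,-0.605,0.12,0,0,0],
  [0,0.25,-0.605,0.12,0,0,0],
  [0,0.25,-0.605,0.12,0,0,0],
  [0,0.25,-0.605,0.12,0,0,0],
  [0,0.25,-0.605,0.12,0,0,0],
])

```text
time: 2.15
tool_pos: [0.5355, 0.2244, 0.1815]
tool_rot: [-0.0, 0.997, 0.081, -0.001]
contact_force: [-0.1, -1.4, 0.8]
gripper_width: 0.001
```

Run:
```python
from h import *
s=manip.state();c=manip.camera_info("wrist")
f=manip.grab_frame("wrist")[:,:,::-1];cv2.imwrite("pics/w2.png",f)
print(s["tool_pos"],rel([.5345,.2265,.057]))
np.save("w2.npy",c["extrinsics"])
```

```text
[0.5354653  0.22444164 0.18148287] [-0.0004 -0.0103  0.3129]
```

View pics/w2.png

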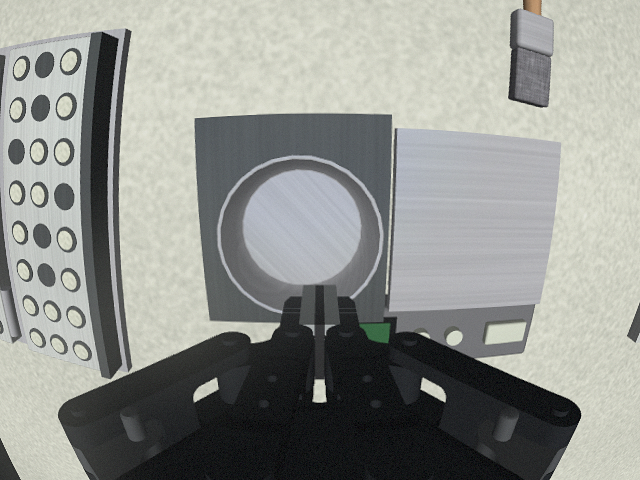

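Run:
```python
from h import *
K=manip.camera_info("wrist")["intrinsics"];E=np.load("w2.npy")
L=[wback(u,.049,E,K) for u in [(243,227),(361,227),(302,169),(302,286)]]
print(L,(L[0]+L[1])/2,(L[2]+L[3])/2)
P=[wback(u,.045,E,K) for u in [(397,128),(561,142),(540,304),(390,311)]];print(P,np.mean(P,0))
```

```text
[array([0.5289, 0.2832, 0.049 ]), array([0.5435, 0.1934, 0.049 ]), array([0.5799, 0.2447, 0.049 ]), array([0.488 , 0.2308, 0.049 ])] [0.5362 0.2383 0.049 ] [0.53395 0.23775 0.049  ]
[array([0.6228, 0.1795, 0.045 ]), array([0.6477, 0.0309, 0.045 ]), array([0.4986, 0.0054, 0.045 ]), array([0.475 , 0.1538, 0.045 ])] [0.561025 0.0924   0.045   ]
```

>>> carry_out([
  [0,0,-0.01,0.1,0,0,0],
  [0,0,-0.01,0.2,0,0,0],
  [0,0,-0.01,0.27,0,0,0],
  [0,0,-0.01,0.3,0,0,0],
  [0,0,-0.01,0.31,0,0,0],
  [0,0,-0.01,0.31,0,0,0],
])

```text
time: 2.7
tool_pos: [0.5356, 0.2247, 0.0593]
tool_rot: [0.0, 0.997, 0.078, -0.0]
contact_force: [0.0, 0.1, 0.3]
gripper_width: -0.001
```

>>> carry_out([
  [0,0,0.015,0.005,0,0,0],
  [0,0,0.03,0.005,0,0,0],
  [0,0,0.045,0.005,0,0,0],
  [0,0.001,0.065,0.005,0,0,0],
  [0,0.002,0.085,0.005,0,0,0],
  [0,0.003,0.105,0.005,0,0,0],
  [0,0.004,0.125,0.005,0,0,0],
  [0,0.005,0.145,0.005,0,0,0],
])

```text
time: 3.37
tool_pos: [0.5471, 0.1683, 0.0578]
tool_rot: [-0.0, 0.997, 0.079, 0.0]
contact_force: [-0.6, 3.0, 2.7]
gripper_width: -0.003
```

>>> carry_out([
  [0,0.001,0.02,0,0,0,0],
  [0,0.002,0.04,0,0,0,0],
  [0,0.002,0.06,0,0,0,0],
  [0,0.003,0.08,0,0,0,0],
  [0,0.003,0.1,0,0,0,0],
  [0,0.004,0.12,0,0,0,0],
  [0,0.004,0.14,0,0,0,0],
  [0,0.004,0.16,0,0,0,0],
])

```text
time: 4.03
tool_pos: [0.5584, 0.1051, 0.0573]
tool_rot: [-0.0, 0.997, 0.079, -0.0]
contact_force: [-0.8, 2.6, 3.0]
gripper_width: -0.001
```

Run:
```python
from h import *
s=manip.state();c=manip.camera_info("top")
f=manip.grab_frame("top")[:,:,::-1]
cv2.imwrite("pics/t2.png",cv2.convertScaleAbs(cv2.resize(f[190:320,130:310],None,fx=4,fy=4,interpolation=cv2.INTER_CUBIC),alpha=1.4))
print(s["tool_pos"],s["contact_force"])
p=[.56,.093,.158];d=s["tool_pos"]-[.56,.093,0];cs,sn=np.cos(.158),np.sin(.158);print("in scale",cs*d[0]+sn*d[1],-sn*d[0]+cs*d[1])
```

```text
[0.55842366 0.10512663 0.05727452] [-0.80803161  2.63713958  2.95655143]
in scale 0.0003513417327355808 0.012223609340429941
```

View pics/t2.png

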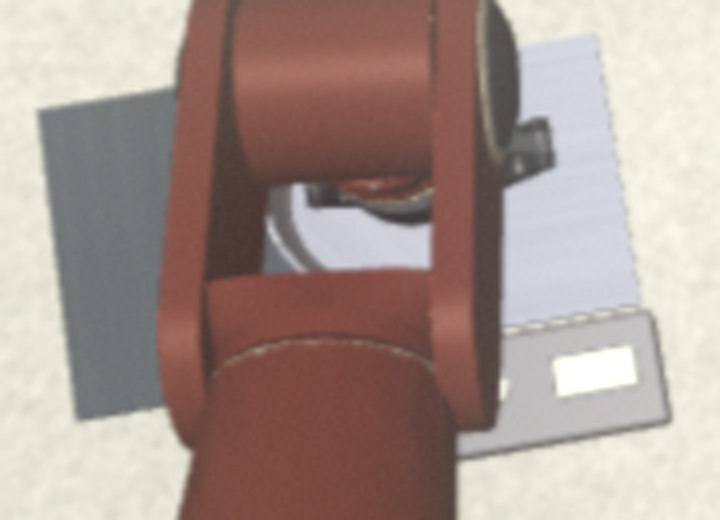

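>>> carry_out([
  [0,0,0.02,0,0,0,0],
  [0,0,0.04,0,0,0,0],
  [0,0,0.06,0,0,0,0],
  [0,0,0.08,0,0,0,0],
  [0,0,0.095,0,0,0,0],
  [0,0,0.1,0,0,0,0],
  [0,0,0.1,0,0,0,0],
])

```text
time: 4.67
tool_pos: [0.5646, 0.0656, 0.0571]
tool_rot: [0.0, 0.997, 0.079, -0.0]
contact_force: [-0.8, -0.1, 0.3]
gripper_width: 0.002
```

Run:
```python
from h import *
s=manip.state();c=manip.camera_info("wrist");np.save("w3.npy",c["extrinsics"])
f=manip.grab_frame("wrist")[:,:,::-1];cv2.imwrite("pics/w3.png",f)
print(s["tool_pos"],s["contact_force"])
d=s["tool_pos"]-[.56,.093,0];cs,sn=np.cos(.158),np.sin(.158);print("in scale",cs*d[0]+sn*d[1],-sn*d[0]+cs*d[1])
```

```text
[0.56460855 0.06557115 0.05710924] [-0.75839578 -0.06276478  0.29703856]
in scale 0.00023539378069369066 -0.027812317230060665
```

View pics/w3.png

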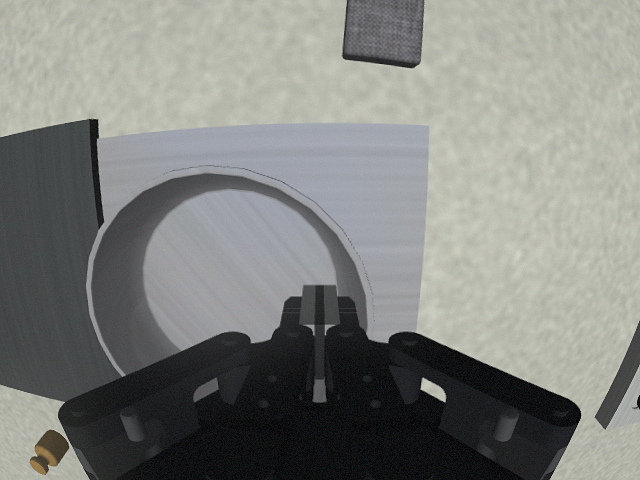

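Run:
```python
from h import *
K=manip.camera_info("wrist")["intrinsics"];E=np.load("w3.npy")
def circ(U,z,r):
    P=np.array([wback(u,z,E,K)[:2] for u in U]);o=least_squares(lambda c:np.hypot(*(P-c).T)-r,P.mean(0));d=o.x-[.56,.093];cs,sn=np.cos(.158),np.sin(.158);print(o.x.round(4),(o.fun*1e3).round(1),"scale mm",(1e3*np.array([cs*d[0]+sn*d[1],-sn*d[0]+cs*d[1]])).round(1))
circ([(88,285),(210,166),(300,190),(360,255),(98,345)],.081,.058)
circ([(143,275),(235,187),(330,245),(165,220),(337,285)],.049,.045)
```

```text
[0.562  0.1035] [-0.9 -0.1  0.5  0.4  1.5] scale mm [ 3.7 10. ]
[0.5639 0.1031] [ 1.5 -0.   1.1 -0.9 -0.1] scale mm [5.4 9.3]
```

>>> carry_out([
  [0,0,0.008,0,0,0,0],
  [0,0,0.016,0,0,0,0],
  [0,0,0.023,0,0,0,0],
  [0,0,0.023,0,0,0,0],
])

```text
time: 5.05
tool_pos: [0.5661, 0.0569, 0.0572]
tool_rot: [0.0, 0.997, 0.079, -0.0]
contact_force: [0.7, -0.1, 0.7]
gripper_width: -0.001
```

>>> carry_out([
  [0,0,-0.01,0,0,0,0],
  [0,0,-0.02,0,0,0,0],
  [0,0,-0.02,-0.05,0,0,0],
  [0,0,-0.02,-0.12,0,0,0],
  [0,0,-0.02,-0.2,0,0,0],
  [0,0,-0.02,-0.25,0,0,0],
  [0,0,-0.02,-0.25,0,0,0],
])

```text
time: 5.63
tool_pos: [0.5683, 0.0657, 0.1638]
tool_rot: [0.0, 0.997, 0.079, 0.005]
contact_force: [0.8, 0.9, -0.1]
gripper_width: -0.003
```

Run:
```python
from h import *
s=manip.state();print(s["tool_pos"],rel([.462,.0325,.09]))
```

```text
[0.56826022 0.06573906 0.16383682] [-0.2774  0.0397  0.1818]
```

>>> carry_out([
  [0,-0.1,0.02,0,0,0,0],
  [0,-0.2,0.04,0,0,0,0],
  [0,-0.277,0.04,0,0,0,0],
  [0,-0.277,0.04,0.05,0,0,0],
  [0,-0.277,0.04,0.13,0,0,0],
  [0,-0.277,0.04,0.13,0,0,0],
])

```text
time: 6.13
tool_pos: [0.4531, 0.0325, 0.0995]
tool_rot: [-0.001, 0.997, 0.079, -0.005]
contact_force: [-2.0, -0.6, -1.7]
gripper_width: -0.002
```

Run:
```python
from h import *
s=manip.state();c=manip.camera_info("wrist");np.save("w4.npy",c["extrinsics"])
f=manip.grab_frame("wrist")[:,:,::-1];cv2.imwrite("pics/w4.png",f)
print(s["tool_pos"],s["contact_force"],rel([.462,.0325,.046]))
```

```text
[0.45310537 0.03253119 0.09946406] [-2.00831204 -0.5990266  -1.74456966] [0.0194 0.0031 0.1392]
```

View pics/w4.png

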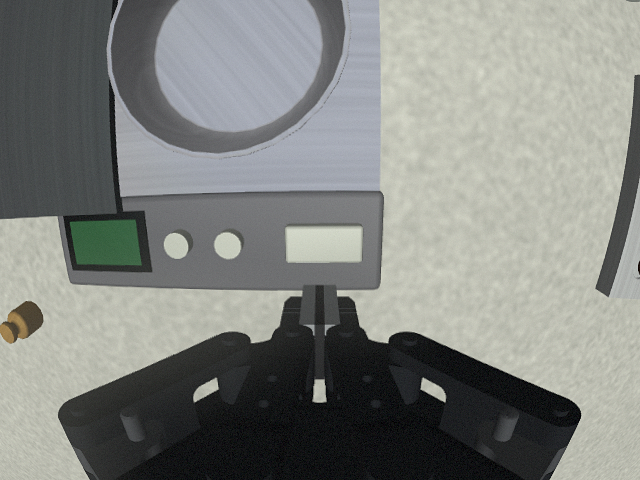

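Run:
```python
from h import *
K=manip.camera_info("wrist")["intrinsics"];E=np.load("w4.npy")
T=wback((324,244),.043,E,K);print("tare",T,"keys",wback((228,244),.043,E,K),wback((176,245),.043,E,K))
p=T[:2]-np.array([[np.cos(.158),-np.sin(.158)],[np.sin(.158),np.cos(.158)]])@[-.106,-.045];print("scale",p)
cs,sn=np.cos(.158),np.sin(.158)
S=lambda P:(1e3*np.array([[cs,sn],[-sn,cs]])@(np.array(P)[:2]-p)).round(1)
for u in [(121,195),(381,191)]:print("pan corners",S(wback(u,.045,E,K)))
def circ(U,z,r):
    P=np.array([wback(u,z,E,K)[:2] for u in U]);o=least_squares(lambda c:np.hypot(*(P-c).T)-r,P.mean(0));print(o.x.round(4),(o.fun*1e3).round(1),S(o.x))
circ([(108,50),(118,95),(140,128),(220,157),(300,128),(348,40)],.081,.058)
circ([(155,55),(174,105),(238,133),(300,110),(323,55)],.049,.045)
print(rel([*T[:2],.05]))
```

```text
tare [0.4643 0.0318 0.043 ] keys [0.4557 0.086  0.043 ] [0.4499 0.1179 0.043 ]
scale [0.5618992  0.09291788]
pan corners [-75.3  75.2]
pan corners [-75.5 -75.7]
[0.5653 0.0948] [-0.4 -0.9 -0.1  0.3  0.5 -1.5] [3.6 1.3]
[0.5622 0.0936] [ 2.  -0.8 -0.7  1.9  0. ] [0.4 0.6]
[0.0248 0.0057 0.1291]
```

Dish centred within about 3 mm. The tare key at (324,244) px agrees with the top view to 3 mm, so I'll press it.

>>> carry_out([
  [0,0.025,0.004,0,0,0,0],
  [0,0.025,0.004,0.05,0,0,0],
  [0,0.025,0.004,0.1,0,0,0],
  [0,0.025,0.004,0.14,0,0,0],
  [0,0.025,0.004,0.15,0,0,0],
  [0,0.025,0.004,0.154,0,0,0],
  [0,0.025,0.004,0.154,0,0,0],
])

```text
time: 6.77
tool_pos: [0.4688, 0.0321, 0.0446]
tool_rot: [0.0, 0.997, 0.079, 0.0]
contact_force: [-0.1, 0.3, 0.7]
gripper_width: 0.002
```

Run:
```python
from h import *
s=manip.state();print(s["tool_pos"],s["contact_force"])
```

```text
[0.46883272 0.03205593 0.04459953] [-0.12721854  0.33051408  0.71186052]
```

>>> carry_out([
  [0,-0.014,0,-0.005,0,0,0],
  [0,-0.014,0,-0.005,0,0,0],
  [0,-0.014,0,0.005,0,0,0],
  [0,-0.014,0,0.01,0,0,0],
  [0,-0.014,0,0.015,0,0,0],
  [0,-0.014,0,0.018,0,0,0],
  [0,-0.014,0,0.018,0,0,0],
])

```text
time: 7.35
tool_pos: [0.4636, 0.0309, 0.038]
tool_rot: [0.0, 0.997, 0.079, 0.001]
contact_force: [-0.6, -0.0, 8.3]
gripper_width: 0.003
```

>>> carry_out([
  [0,0,0,0.002,0,0,0],
  [0,0,0,0.002,0,0,0],
  [0,0,0,0.002,0,0,0],
])

```text
time: 7.6
tool_pos: [0.4636, 0.031, 0.0378]
tool_rot: [0.0, 0.997, 0.079, 0.0]
contact_force: [-3.8, 0.8, 13.3]
gripper_width: -0.002
```

>>> carry_out([
  [0,0,0,-0.01,0,0,0],
  [0,0,0,-0.05,0,0,0],
  [0.2,0,0,-0.15,0,0,0],
  [0.4,0,0,-0.25,0,0,0],
  [0.5,0,0,-0.3,0,0,0],
  [0.5,0,0,-0.3,0,0,0],
])

```text
time: 8.1
tool_pos: [0.4659, 0.0308, 0.1618]
tool_rot: [0.001, 0.997, 0.079, 0.005]
contact_force: [-0.3, -0.0, 0.2]
gripper_width: 0.5
```

Run:
```python
from h import *
s=manip.state();print(s["tool_pos"],s["contact_force"]);print("nut A", rel([.483,-.247,.1]))
```

```text
[0.46587149 0.03079842 0.1617598 ] [-0.3377343  -0.02164442  0.19240855]
nut A [-0.0688  0.6922  0.1555]
```

>>> carry_out([
  [0.5,-0.069,0.69,0,0,0,0],
  [0.5,-0.069,0.69,0,0,0,0],
  [0.5,-0.069,0.69,0,0,0,0],
  [0.5,-0.069,0.69,0,0,0,0],
  [0.5,-0.069,0.69,0,0,0,0],
  [0.5,-0.069,0.69,0.05,0,0,0],
  [0.5,-0.069,0.69,0.15,0,0,0],
  [0.5,-0.069,0.69,0.15,0,0,0],
])

```text
time: 8.77
tool_pos: [0.4762, -0.2476, 0.0909]
tool_rot: [-0.002, 0.997, 0.077, -0.003]
contact_force: [-1.7, 0.8, -0.8]
gripper_width: 0.496
```

>>> carry_out([
  [0.5,-0.04,0,0,0,0,0],
  [0.5,-0.1,0,0,0,0,0],
  [0.5,-0.15,0,0,0,0,0],
  [0.5,-0.15,0,0,0,0,0],
  [0.5,-0.15,0,0,0,0,0],
  [0.5,-0.15,0,0,0,0,0],
])

```text
time: 9.27
tool_pos: [0.4198, -0.2546, 0.0953]
tool_rot: [-0.0, 0.997, 0.079, -0.0]
contact_force: [0.6, -0.1, -0.4]
gripper_width: 0.497
```

Run:
```python
from h import *
s=manip.state();c=manip.camera_info("wrist");np.save("w5.npy",c["extrinsics"])
f=manip.grab_frame("wrist")[:,:,::-1];cv2.imwrite("pics/w5.png",f)
print(s["tool_pos"],s["joint_vel"].round(3),rel([.483,-.247,.023]))
```

```text
[ 0.41975809 -0.25460748  0.09530851] [ 0.006  0.008 -0.021  0.001 -0.    -0.001] [0.1584 0.0059 0.1814]
```

View pics/w5.png

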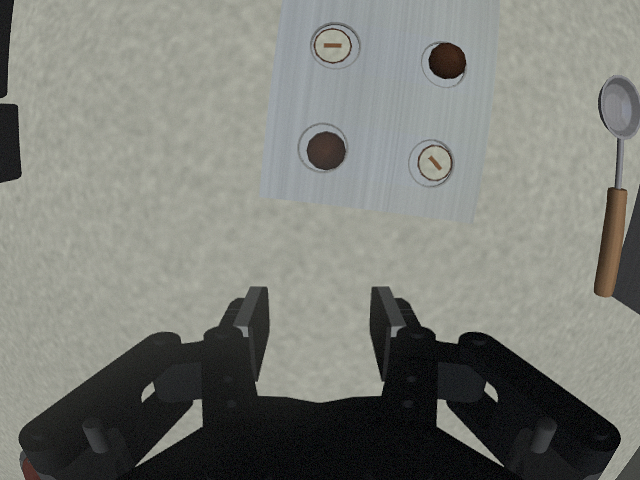

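Run:
```python
from h import *
K=manip.camera_info("wrist")["intrinsics"];E=np.load("w5.npy")
for n,u,p in [("A",(326,151),(323,148)),("B",(447,61),(444,64))]:
    print(n,wback(u,.031,E,K),wback(p,.02,E,K))
N=(wback((326,151),.031,E,K)+wback((323,148),.02,E,K))/2
print(rel([N[0],N[1],.024]))
```

```text
A [ 0.4824 -0.2483  0.031 ] [ 0.4836 -0.2465  0.02  ]
B [ 0.5478 -0.3081  0.031 ] [ 0.5486 -0.3099  0.02  ]
[0.1582 0.0068 0.1789]
```

>>> carry_out([
  [0.5,0.08,0.006,0.02,0,0,0],
  [0.5,0.158,0.006,0.04,0,0,0],
  [0.5,0.158,0.006,0.08,0,0,0],
  [0.5,0.158,0.006,0.14,0,0,0],
  [0.5,0.158,0.006,0.17,0,0,0],
  [0.5,0.158,0.006,0.181,0,0,0],
  [0.5,0.158,0.006,0.181,0,0,0],
  [0.5,0.158,0.006,0.181,0,0,0],
])

```text
time: 9.98
tool_pos: [0.4827, -0.2478, 0.0238]
tool_rot: [0.0, 0.997, 0.079, 0.0]
contact_force: [-0.0, -0.1, 0.6]
gripper_width: 0.499
```

>>> carry_out([
  [0.1,0,0,0,0,0,0],
  [0.1,0,0,0,0,0,0],
  [0.1,0,0,0,0,0,0],
  [0.1,0,0,0,0,0,0],
  [0.1,0,0,0,0,0,0],
  [0.1,0,0,0,0,0,0],
])

```text
time: 10.48
tool_pos: [0.4834, -0.2485, 0.0251]
tool_rot: [0.001, 0.997, 0.079, 0.001]
contact_force: [-0.7, -0.1, 5.6]
gripper_width: 0.208
```

>>> carry_out([
  [0.1,0,0,-0.01,0,0,0],
  [0.1,0,0,-0.03,0,0,0],
  [0.1,0,0,-0.06,0,0,0],
  [0.1,0,0,-0.1,0,0,0],
  [0.1,0,0,-0.1,0,0,0],
])

```text
time: 10.9
tool_pos: [0.4845, -0.2492, 0.0674]
tool_rot: [0.002, 0.997, 0.079, 0.003]
contact_force: [0.3, -1.2, 0.4]
gripper_width: 0.208
```

Run:
```python
from h import *
s=manip.state();print(s["tool_pos"],s["gripper_width"],s["contact_force"])
f=manip.grab_frame("wrist")[:,:,::-1];a=cv2.resize(f[100:400,170:470],None,fx=1.6,fy=1.6);t=manip.grab_frame("scene")[:,:,::-1];cv2.imwrite("pics/w6.png",cv2.convertScaleAbs(a,alpha=1.6))
```

```text
[ 0.48445359 -0.24916867  0.06743665] 0.20780619419511584 [ 0.26407854 -1.17427147  0.3658498 ]
```

View pics/w6.png

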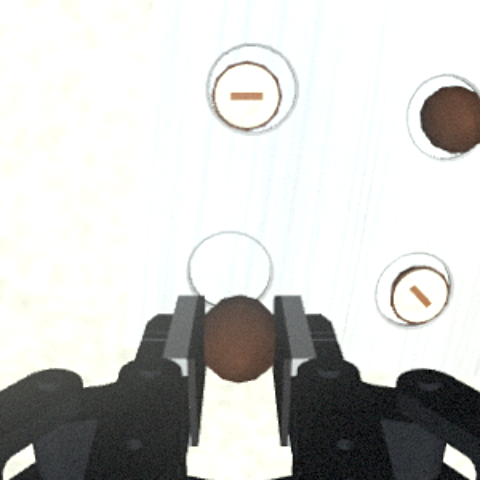

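The nut sits between the pads and its pocket is empty. Carrying it to the dish.

Run:
```python
from h import *
print(rel([.545,.0915,.14]))
```

```text
[ 0.2872 -0.8138 -0.1895]
```

>>> carry_out([
  [0.1,0,0,-0.09,0,0,0],
  [0.1,0.04,-0.11,-0.18,0,0,0],
  [0.1,0.08,-0.21,-0.18,0,0,0],
  [0.1,0.12,-0.31,-0.18,0,0,0],
  [0.1,0.155,-0.41,-0.18,0,0,0],
  [0.1,0.19,-0.51,-0.18,0,0,0],
  [0.1,0.23,-0.61,-0.18,0,0,0],
  [0.1,0.27,-0.71,-0.18,0,0,0],
])

```text
time: 11.67
tool_pos: [0.5388, 0.0308, 0.1344]
tool_rot: [-0.0, 0.997, 0.079, -0.001]
contact_force: [-0.2, -0.2, 0.8]
gripper_width: 0.208
```

>>> carry_out([
  [0.1,0.016,-0.05,0,0,0,0],
  [0.1,0.016,-0.1,0,0,0,0],
  [0.1,0.016,-0.1,0,0,0,0],
  [0.1,0.016,-0.1,0,0,0,0],
])

```text
time: 12.0
tool_pos: [0.5388, 0.0699, 0.1342]
tool_rot: [0.0, 0.997, 0.08, -0.001]
contact_force: [0.8, -0.6, 0.5]
gripper_width: 0.206
```

Run:
```python
from h import *
s=manip.state();print(s["tool_pos"],s["gripper_width"],rel([.545,.0915,.06]))
```

```text
[0.53877945 0.06987714 0.1342027 ] 0.20645054397743878 [ 0.0243 -0.0509  0.1855]
```

>>> carry_out([
  [0.1,0.024,-0.051,0,0,0,0],
  [0.1,0.024,-0.051,0.03,0,0,0],
  [0.1,0.024,-0.051,0.08,0,0,0],
  [0.1,0.024,-0.051,0.13,0,0,0],
  [0.1,0.024,-0.051,0.165,0,0,0],
  [0.1,0.024,-0.051,0.178,0,0,0],
  [0.1,0.024,-0.051,0.184,0,0,0],
  [0.1,0.024,-0.051,0.184,0,0,0],
])

```text
time: 12.67
tool_pos: [0.5455, 0.09, 0.0611]
tool_rot: [0.0, 0.997, 0.079, -0.001]
contact_force: [0.1, 0.4, 0.4]
gripper_width: 0.208
```

>>> carry_out([
  [0.1,0,0,0.002,0,0,0],
  [0.1,0,0,0.002,0,0,0],
])

```text
time: 12.83
tool_pos: [0.5467, 0.0906, 0.062]
tool_rot: [0.0, 0.997, 0.079, 0.001]
contact_force: [0.2, 0.6, 0.5]
gripper_width: 0.207
```

>>> carry_out([
  [0.1,0,0,0.003,0,0,0],
  [0.1,0,0,0.006,0,0,0],
  [0.1,0,0,0.008,0,0,0],
  [0.1,0,0,0.008,0,0,0],
])

```text
time: 13.17
tool_pos: [0.5457, 0.0909, 0.0576]
tool_rot: [0.0, 0.997, 0.079, -0.0]
contact_force: [0.1, 0.2, -0.1]
gripper_width: 0.206
```

>>> carry_out([
  [0.25,0,0,0,0,0,0],
  [0.3,0,0,0,0,0,0],
  [0.36,0,0,0,0,0,0],
  [0.36,0,0,-0.02,0,0,0],
  [0.36,0,0,-0.06,0,0,0],
  [0.36,0,0,-0.12,0,0,0],
  [0.36,0,0,-0.2,0,0,0],
  [0.36,0,0,-0.2,0,0,0],
])

```text
time: 13.83
tool_pos: [0.55, 0.0911, 0.1456]
tool_rot: [0.0, 0.997, 0.079, 0.006]
contact_force: [1.9, -0.6, 0.8]
gripper_width: 0.357
```

Run:
```python
from h import *
s=manip.state();print(s["tool_pos"],s["gripper_width"],s["contact_force"],rel([.548,-.3085,.1]))
```

```text
[0.55004048 0.09107112 0.14559183] 0.3565605200995725 [ 1.91537133 -0.57083888  0.81908311] [-0.164   0.9854  0.1135]
```

>>> carry_out([
  [0.4,-0.13,0.78,0,0,0,0],
  [0.5,-0.13,0.78,0,0,0,0],
  [0.5,-0.13,0.78,0,0,0,0],
  [0.5,-0.13,0.78,0,0,0,0],
  [0.5,-0.13,0.78,0,0,0,0],
  [0.5,-0.13,0.78,0,0,0,0],
  [0.5,-0.13,0.78,0,0,0,0],
  [0.5,-0.13,0.78,0,0,0,0],
])

```text
time: 14.5
tool_pos: [0.5435, -0.2295, 0.1388]
tool_rot: [0.001, 0.997, 0.078, 0.001]
contact_force: [0.7, 0.4, 1.1]
gripper_width: 0.501
```

Run:
```python
from h import *
print(rel([.5482,-.3087,.06]))
```

```text
[-0.0193  0.1971  0.1974]
```

>>> carry_out([
  [0.5,-0.01,0.1,0,0,0,0],
  [0.5,-0.019,0.197,0.04,0,0,0],
  [0.5,-0.019,0.197,0.12,0,0,0],
  [0.5,-0.019,0.197,0.18,0,0,0],
  [0.5,-0.019,0.197,0.18,0,0,0],
  [0.5,-0.019,0.197,0.18,0,0,0],
  [0.5,-0.019,0.197,0.18,0,0,0],
])

```text
time: 15.08
tool_pos: [0.5495, -0.3047, 0.0675]
tool_rot: [0.001, 0.997, 0.079, 0.001]
contact_force: [0.0, -0.3, 0.1]
gripper_width: 0.503
```

Run:
```python
from h import *
s=manip.state();print(s["tool_pos"],rel([.5482,-.3087,.023]))
```

```text
[ 0.54948842 -0.30472207  0.06749073] [-0.0049  0.0091  0.1112]
```

>>> carry_out([
  [0.5,-0.005,0.009,0.04,0,0,0],
  [0.5,-0.005,0.009,0.08,0,0,0],
  [0.5,-0.005,0.009,0.1,0,0,0],
  [0.5,-0.005,0.009,0.11,0,0,0],
  [0.5,-0.005,0.009,0.11,0,0,0],
  [0.5,-0.005,0.009,0.11,0,0,0],
])

```text
time: 15.58
tool_pos: [0.5479, -0.3085, 0.023]
tool_rot: [0.001, 0.997, 0.079, 0.001]
contact_force: [0.7, 0.1, 0.2]
gripper_width: 0.498
```

>>> carry_out([
  [0.1,0,0,0,0,0,0],
  [0.1,0,0,0,0,0,0],
  [0.1,0,0,0,0,0,0],
  [0.1,0,0,0,0,0,0],
  [0.1,0,0,0,0,0,0],
  [0.1,0,0,0,0,0,0],
])

```text
time: 16.08
tool_pos: [0.5481, -0.3089, 0.0233]
tool_rot: [0.001, 0.997, 0.079, 0.001]
contact_force: [0.1, 0.6, 6.2]
gripper_width: 0.21
```

>>> carry_out([
  [0.1,0,0,-0.01,0,0,0],
  [0.1,0,0,-0.03,0,0,0],
  [0.1,0,0,-0.08,0,0,0],
  [0.1,0,0,-0.16,0,0,0],
  [0.1,0,0,-0.26,0,0,0],
  [0.1,0,0,-0.28,0,0,0],
  [0.1,0,0,-0.28,0,0,0],
])

```text
time: 16.67
tool_pos: [0.5495, -0.3101, 0.1393]
tool_rot: [0.003, 0.997, 0.079, 0.003]
contact_force: [0.1, -0.0, 0.6]
gripper_width: 0.209
```

Run:
```python
from h import *
s=manip.state();print(s["tool_pos"],s["gripper_width"],rel([.579,.0965,.14]))
```

```text
[ 0.54954629 -0.31011613  0.13930872] 0.20879205473309695 [ 0.233  -0.9922 -0.0068]
```

>>> carry_out([
  [0.1,0.025,-0.1,0,0,0,0],
  [0.1,0.05,-0.2,0,0,0,0],
  [0.1,0.07,-0.3,0,0,0,0],
  [0.1,0.095,-0.4,0,0,0,0],
  [0.1,0.12,-0.5,0,0,0,0],
  [0.1,0.14,-0.6,0,0,0,0],
  [0.1,0.165,-0.7,0,0,0,0],
  [0.1,0.19,-0.8,0,0,0,0],
])

```text
time: 17.33
tool_pos: [0.5702, 0.0217, 0.1317]
tool_rot: [-0.0, 0.997, 0.079, -0.002]
contact_force: [0.9, 0.5, -2.1]
gripper_width: 0.213
```

>>> carry_out([
  [0.1,0.02,-0.09,0,0,0,0],
  [0.1,0.04,-0.16,0,0,0,0],
  [0.1,0.04,-0.16,0,0,0,0],
  [0.1,0.04,-0.16,0,0,0,0],
  [0.1,0.04,-0.16,0,0,0,0],
])

```text
time: 17.75
tool_pos: [0.5765, 0.0851, 0.1322]
tool_rot: [0.0, 0.997, 0.079, -0.001]
contact_force: [-0.0, 0.3, -0.5]
gripper_width: 0.209
```

Run:
```python
from h import *
s=manip.state();print(s["tool_pos"],s["gripper_width"],rel([.579,.0965,.0575]))
f=manip.grab_frame("wrist")[:,:,::-1];cv2.imwrite("pics/w7.png",f)
```

```text
[0.57654297 0.08505046 0.13219651] 0.2089847363132006 [ 0.0111 -0.0273  0.1867]
```

View pics/w7.png

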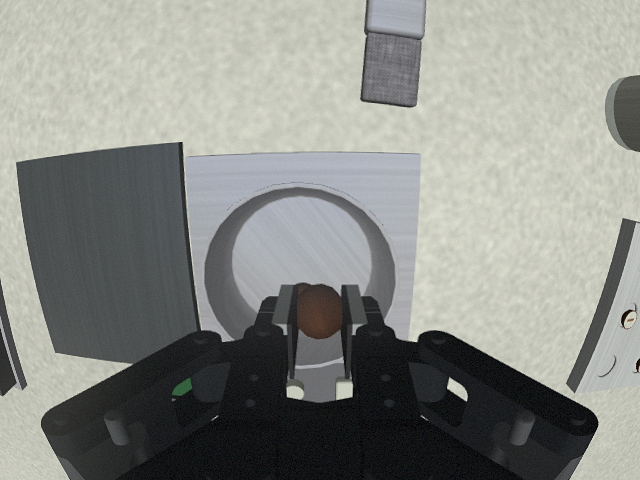

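Run:
```python
from h import *
c=manip.camera_info("wrist")
for z in(.055,.07):print(wback((301,284),z,c["extrinsics"],c["intrinsics"]))
print("expected A px via floor centre",wback((302,262),.049,c["extrinsics"],c["intrinsics"]))
```

```text
[0.5538 0.0928 0.055 ]
[0.56  0.093 0.07 ]
expected A px via floor centre [0.5666 0.0942 0.049 ]
```

Nut A is where I let it go. Lowering nut B in front of it.

>>> carry_out([
  [0.1,0.018,-0.03,0,0,0,0],
  [0.1,0.018,-0.03,0.04,0,0,0],
  [0.1,0.018,-0.03,0.1,0,0,0],
  [0.1,0.018,-0.03,0.14,0,0,0],
  [0.1,0.018,-0.03,0.17,0,0,0],
  [0.1,0.018,-0.03,0.18,0,0,0],
  [0.1,0.018,-0.03,0.187,0,0,0],
  [0.1,0.018,-0.03,0.187,0,0,0],
])

```text
time: 18.47
tool_pos: [0.583, 0.0982, 0.059]
tool_rot: [-0.0, 0.997, 0.079, 0.0]
contact_force: [-0.5, -0.0, 0.4]
gripper_width: 0.209
```

>>> carry_out([
  [0.1,0,0,0.001,0,0,0],
  [0.1,0,0,0.001,0,0,0],
])

```text
time: 18.63
tool_pos: [0.5836, 0.0984, 0.0598]
tool_rot: [0.0, 0.997, 0.079, 0.001]
contact_force: [0.7, 0.5, -0.2]
gripper_width: 0.211
```

>>> carry_out([
  [0.1,0,0,0.004,0,0,0],
  [0.1,0,0,0.006,0,0,0],
  [0.1,0,0,0.006,0,0,0],
  [0.1,0,0,0.006,0,0,0],
])

```text
time: 18.97
tool_pos: [0.5827, 0.0984, 0.0562]
tool_rot: [0.0, 0.997, 0.079, 0.0]
contact_force: [-0.0, 0.1, 0.2]
gripper_width: 0.214
```

>>> carry_out([
  [0.25,0,0,0,0,0,0],
  [0.3,0,0,0,0,0,0],
  [0.36,0,0,0,0,0,0],
  [0.36,0,0,-0.02,0,0,0],
  [0.36,0,0,-0.06,0,0,0],
  [0.36,0,0,-0.12,0,0,0],
  [0.36,0,0,-0.2,0,0,0],
  [0.36,0,0,-0.28,0,0,0],
])

```text
time: 19.63
tool_pos: [0.582, 0.0984, 0.1691]
tool_rot: [-0.0, 0.997, 0.079, -0.001]
contact_force: [0.2, 0.1, -0.2]
gripper_width: 0.359
```

>>> carry_out([
  [0.4,0,0.1,-0.05,0,0,0],
  [0.4,0,0.2,-0.1,0,0,0],
  [0.4,0,0.3,-0.1,0,0,0],
  [0.4,0,0.4,-0.1,0,0,0],
  [0.4,0,0.5,-0.1,0,0,0],
  [0.4,0,0.5,-0.1,0,0,0],
  [0.4,0,0.5,-0.1,0,0,0],
])

```text
time: 20.22
tool_pos: [0.6143, -0.1012, 0.2087]
tool_rot: [-0.0, 0.997, 0.077, 0.0]
contact_force: [1.3, 1.2, 0.1]
gripper_width: 0.401
```

Run:
```python
from h import *
f=manip.grab_frame("scene")[:,:,::-1];cv2.imwrite("pics/s_end.png",f)
f=manip.grab_frame("top")[:,:,::-1];r=lambda a:cv2.resize(a,None,fx=3,fy=3,interpolation=cv2.INTER_CUBIC)
cv2.imwrite("pics/t_end.png",cv2.convertScaleAbs(np.hstack([r(f[190:320,130:310]),r(f[190:320,380:460])]),alpha=1.4))
print(manip.state()["time"])
```

```text
20.3167
```

View pics/t_end.png

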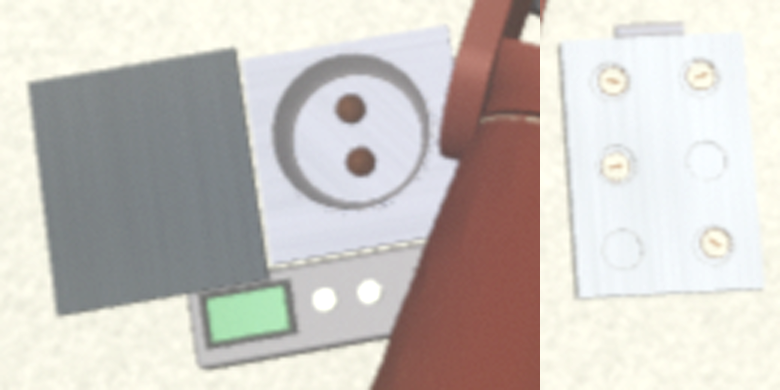

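Both nuts are upright in the dish at (350,108) and (360,161). The dish is on the pan, two pockets are empty, and the halves have not moved.

Run:
```python
from h import *
p=back(np.array([352,131])/3+[130,190]-1/3,.081,manip.camera_info("top"));print("dish - pan (world)",p[:2]-[.559,.0933])
manip.job_done()
```

```text
dish - pan (world) [0.00382664 0.00156264]
the job is handed in; nothing more can be done
```

I finished the job and handed it in at about 20 s of robot time. I don't know the verdict, because handing in doesn't report one.

- **Dish:** I hooked it from inside with the shut fingers and slid it from the ledge onto the pan without lifting it. The last picture puts it about 4 mm from the pan centre; an earlier wrist-camera check gave 1–4 mm.
- **Tare:** I let go of the dish, then pressed the key once, down to 37.8 mm, against 38 mm for fully down. The force was 13 N, well over the 4.6 N needed. I then released it and did not touch it again, and I pressed no other key.
- **Nuts:** I set both whole nuts down inside the dish, just above its floor. The last picture shows both in the dish, their two pockets empty and the four halves still in place.

Two things to note:
- **Gripper reading:** it showed about 18 mm on each 22 mm nut, but both nuts held, so I put it down to the opening scale.
- **Last picture:** the arm hid the tare key, so its return to the up position was not seen. I also did not check the weight, brush, jar and spoon in the last pictures. The arm was never near them at low height.

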